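Reset the tablet hardness tester

TASK

The tablet hardness tester on the bench still holds its last test. First slide the pressing jaw away from the anvil, fully back to its open stop; only then turn the winged reset knob on the dial anticlockwise, fully back to its zero stop. Leave both there, let go, and leave the jar and the mortar behind the tester and the spoon beside it where they are.

Things in the scene. Friction and masses are not known exactly. Their poses are not given: they have to be found in the camera images.
- tester: Grey instrument fixed to the bench, 200 mm (x) by 340 mm (y), flat deck 60 mm high. Origin: centre of its underside; z up; at yaw 0 its -x side faces the robot, +y is to the robot's left. On the +y half a white dial, 170 mm across, centred at (0, 75) mm, with the reset knob; on the -y half, along x at y = -95 mm, the press: anvil at the -x end, sliding jaw beyond it towards +x.
- anvil (a point): Centre of the press's fixed steel anvil, 28 x 40 x 20 mm high, on the deck at tester (-68, -95) mm. At the other end of the press two steel stop blocks, 22 mm high, at tester x = 77, y = -55 and -135 mm, stand behind the open jaw.
- jaw (a joint): Sliding jaw, m: its distance from the open stop. 0 = fully open, against the stop blocks at the tester's +x side; grows as the jaw moves to the tester's -x, towards the anvil; largest 0.055. It moves stiffly (about 2 N) and stays where it is left.
- jaw_plate (a point): Centre of the jaw's upright aluminium plate: 12 mm thick (x), 70 mm wide (y), from 8 to 56 mm above the deck; this point is 32 mm above it, and at tester x = 63 mm when open. A round steel nose sticks out 54 mm from here towards the anvil, its top 20 mm above the deck; what pushes the plate to +x can pass over nose and anvil, 22 to 55 mm above the deck. Axes as the tester's.
- reset (a joint): Reset knob, rad: its angle from the zero stop. 0 = wing against the stop; grows clockwise seen from above, up to 2.5. It is reset by turning it anticlockwise. About 0.07 N m of friction (1.3 N at the wing); stays where it is left.
- reset_axis (a point): Point on the knob's upright axis, 22 mm above the deck. The knob is a black hub 48 mm across, its top 42 mm above the deck.
- wing (a point): Point on the knob's single upright wing, 55 mm from the axis, 22 mm above the deck; turns with the knob. The wing is black, 12 mm thick, reaches out to 80 mm from the axis, from 8 to 36 mm above the deck. At zero it points 160 degrees anticlockwise of the tester's +x. Both sides of it are free to push on.
- zero_stop (a point): Top centre of the zero stop, a steel block fixed on the dial, 14 x 12 x 18 mm high, 75 mm from the knob's axis, on the anticlockwise side of the zeroed wing.
- jar_mid (a point): Centre (half-way up) of a closed amber jar, 72 mm across, 105 mm high, standing on the bench behind the tester (its +x side). To be left alone.
- mortar_mid (a point): Centre (half-way up) of a white mortar bowl, 110 mm across, 60 mm high, standing on the bench behind the tester. To be left alone.
- spoon: Brass spoon, 180 mm long, lying on the bench beside the tester (its -y side); origin under the middle of its length, handle towards its -x. To be left alone.

How it is judged (in metres and radians):
On the way, in this order (a step that is already met when the one before it is completed fails the run):
1. the jaw is slid back to its open stop, before the knob is reset (value of joint jaw below 0.004 m), for 0.2 s.
2. the reset knob is turned back to its zero stop (value of joint reset below 0.07 rad), for 0.2 s.
At the end, for the whole second after the job is handed in: The jaw is within 4 mm of its open stop and the reset knob within 0.07 rad (4 degrees) of its zero stop, both at rest (value of joint jaw below 0.004 m and value of joint reset below 0.07 rad and velocity of joint jaw between -0.01 and 0.01 m/s and velocity of joint reset between -0.05 and 0.05 rad/s); the robot touches nothing.
It fails at once if the jar, the mortar or the spoon is moved by more than 25 mm (distance of any of jar_mid, mortar_mid, spoon from where it was at the start of the episode above 0.025 m).
It also fails if it takes over 45 s, if anything falls off the work surface, if the arm or the gripper's body presses on something with over 40 N, if the wrist force passes 120 N, or if a joint passes its speed limit or range.

ROBOT

A 6-joint arm with a two-finger parallel gripper is mounted at the origin on the work surface. World frame = base frame: x ahead of the robot, y to its left, z up, the work surface at z = 0. Lengths are in m, angles in degrees, forces in N, time in s.
With the tool pointing down it reaches from about 0.375 to 0.9 m from the base axis. Payload 3.1 kg.
Tool frame: the origin (TCP) lies midway between the tips of the shut fingers; the grasp point (between the pads) lies 19 mm behind it; z points along the fingers, y is the line along which they close (so a half turn about z gives the same grasp; the last joint's range is limited). The gripper opens to 87 mm and grips with 3 to 60 N. Pads are 19 mm wide; open, the fingers measure 117 mm over their backs; the gripper's body (75 mm by 190 mm) begins 51 mm behind the grasp point.
Start: joints at [54.746, 30.224, 82.088, -0, 67.689, -10.227], TCP at [0.264, 0.566, 0.223] pointing down, gripper open.
Joint ranges: [-176.69, 176.69], [-43.24, 126.21], [12.49, 139.97], [-82, 262], [0, 151.66], [-163.58, 163.58]. Speed limits (degrees/s): [159.86, 159.86, 180, 180, 180, 180].

INTERFACE

Orientations are given as a 3x3 rotation matrix whose columns are the frame's x, y, z axes.
In Python, from rig import read_state, capture, camera_info, hand_in gives the robot as it stands.
- The arm moves only by the tool drive_tool, never from a script. Its argument "motion" is a list of rows, each a list of 2 entries, a list of its own where there are three numbers: the shift along the tool's x, y, z in mm, then the turn, a rotation vector about the tool's x, y, z in rad. A call has 1 to 5 rows; each row shifts and turns the commanded pose from where the row before left it, along the tool's axes as they then stand; what a row does not reach is not made up. A row lasts 1/10 s, in which the tool goes at most 50 mm and 8.59 degrees, less where a joint would pass 70% of its speed; a pose out of reach is approached as far as the arm can. A call is refused whole if a number of a shift passes 50 or a number of a turn 0.15, either way. A call with a gripper value outside its range is refused whole. "gripper" is the opening, from 0 (shut) to 1 (fully open), set as the call begins (left out, the last holds). The fingers move at their own pace and stop on an object; the grip force is fixed at half the most. Time passes only in rows, so rows that do not move let the fingers close. It gives the time, the measured TCP pose, the force, the opening and the grip force at its end, in the units of the state.
- read_state(): the state, without advancing time (a new reading comes with each control period).
- capture(name): name is "scene" or "top" or "wrist"; returns the picture (384x512x3 uint8, red, green, blue); there is no depth.
- camera_info(name): a dict with "fovy" (degrees; the focal length in pixels is half the picture's height over the tangent of half this angle, whatever the lens; pixels are square), "cx", "cy" (the principal point, pixels), "k1" (the pictures are not rectified: a ray, as slopes to the right and down, at radius r is drawn at 1 + k1 r^2 times it, then the intrinsics apply), "xyz" and "orientation" of the camera in the world; the wrist camera has in their place "T_tool_cam" (4x4, takes a point from camera to tool coordinates, whose origin is the TCP and whose axes are the flange's). Camera axes: x right, y down, z forward; pixel columns grow to the right and rows downward; lengths in m; the calibration is good to about 2 mm. A picture is of the moment at which its call begins: read the wrist's pose just before it. camera_info takes no time and is no camera call.
- hand_in(): hands the job in; it is judged then, once.
The state is a dict: "time_s": time; "joint_positions": joint angles; "qvel": joint speeds; "tau": joint torques, N m; "position": TCP position; "tcp_rot": TCP orientation; "force": force on the tool from outside, world axes, zero at the start; "moment": the same for the moment, N m; "opening": opening from 0.0 (shut) to 1.0 (fully open); "grasp_force": force on a finger pad.
Only numpy, scipy, OpenCV 4.12 (cv2) and the standard library are available. Lean on these libraries where they do the work, as an engineer would, in place of code of your own. Each camera call takes 0.05 s, during which the arm holds its last target. There are 200 camera calls.

## Working session

There is one attempt and no reset: what is moved stays moved. The work goes in short steps, Python scripts to look and compute and a tool call to move; the robot and the scene stay as the last step left them, time stands still between calls to the robot, and variables do not carry over. Pictures are saved under pics/ and viewed, at most 10 in all, crops included, and the job is handed in when it is done.

Besides the shell and the picture viewer there is one more tool, called after "Emit:" as a command line: name --argument value ..., lists and objects as JSON in quotes. drive_tool: Moves the arm, as the interface text tells. Its arguments: {"type":"object","properties":{"motion":{"type":"array","items":{"type":"array"}},"gripper":{"type":"number"}},"required":["motion"]}

```bash
mkdir -p pics; ls
python3 - <<'E'
from rig import *
import cv2
for n in("scene","top"):
    cv2.imwrite(f"pics/{n}0.png",capture(n)[:,:,::-1]); print(n,camera_info(n))
print(camera_info("wrist")); s=read_state(); print(s)
E
```

```text
pics
scene {'fovy': 50.326423943535644, 'cx': 258.30917432557203, 'cy': 192.40061725056518, 'k1': -0.02121739716094536, 'xyz': array([1.01195553, 0.28897387, 0.87318932]), 'orientation': array([[-0.57827081,  0.6880415 , -0.43840822],
       [ 0.81575996,  0.4798798 , -0.32287933],
       [-0.01177113, -0.54434756, -0.83877719]])}
top {'fovy': 46.61264440150241, 'cx': 254.05266736395262, 'cy': 193.36280923746813, 'k1': -0.18009492358697976, 'xyz': array([ 0.42993794, -0.00322258,  1.0255485 ]), 'orientation': array([[ 0.02297227, -0.98527667,  0.16941712],
       [-0.99964556, -0.02035734,  0.01715595],
       [-0.01345447, -0.16975119, -0.9853951 ]])}
{'fovy': 59.95882277788519, 'cx': 257.2659911327367, 'cy': 190.67054377869908, 'k1': -0.01600157606419722, 'T_tool_cam': array([[-9.79112267e-04, -9.66399768e-01, -2.57041884e-01,
         6.89016193e-02],
       [ 9.99999501e-01, -8.95619113e-04, -4.41895592e-04,
        -1.32906040e-04],
       [ 1.96836174e-04, -2.57042188e-01,  9.66400163e-01,
        -1.61712659e-01],
       [ 0.00000000e+00,  0.00000000e+00,  0.00000000e+00,
         1.00000000e+00]])}
{'time_s': 0.1, 'joint_positions': array([ 5.47453693e+01,  3.02750741e+01,  8.21484338e+01, -1.93514457e-03,
        6.76903945e+01, -1.02277155e+01]), 'qvel': array([ 0.18460385, -0.21025363, -0.1226429 , -0.01269629,  0.00804319,
        0.0303886 ]), 'tau': array([-3.39711851e-04, -4.40982771e+01, -1.77151501e+01,  6.35184674e-02,
        5.33629116e-02, -5.61809202e-05]), 'position': array([0.26400091, 0.56577603, 0.22165751]), 'tcp_rot': array([[-9.06114415e-01,  4.23031214e-01, -1.12196240e-03],
       [ 4.23032579e-01,  9.06112986e-01, -1.64140141e-03],
       [ 3.22260668e-04, -1.96192413e-03, -9.99998023e-01]]), 'force': array([ 0.05894049, -0.23731869,  0.64561684]), 'moment': array([ 0.01922905,  0.00427573, -0.05778318]), 'grasp_force': 0.0, 'opening': 0.9951001191054847}
```

View pics/top0.png

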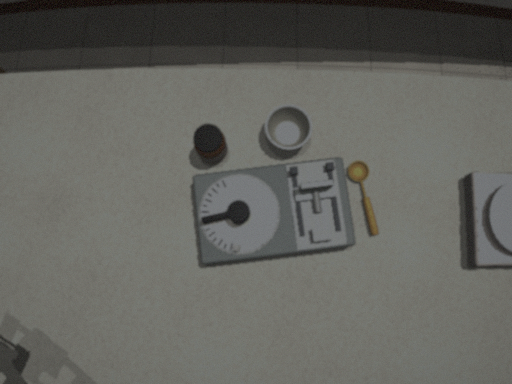

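View pics/scene0.png

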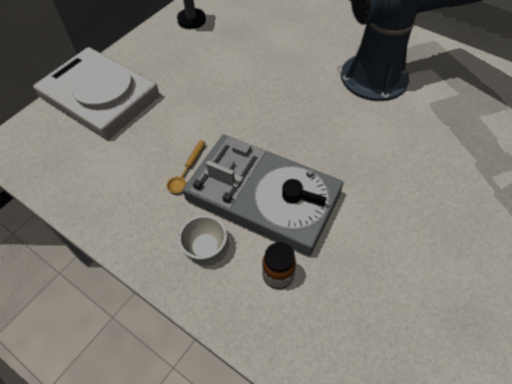

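The top view shows the tester with its dial on the left (hub about (238,212), wing pointing left to about (203,220)). The press is on the right, with the jaw plate at about (316,184) and the anvil at about (318,238). The jar is at (209,143), the mortar at (288,130) and the spoon at (365,198). The scene view agrees with this.

```bash
cat > h.py <<'E'
import numpy as np, cv2
from rig import *
def cam(name,s=None):
    c=camera_info(name)
    if name=="wrist":
        T=c["T_tool_cam"]; R=s["tcp_rot"]@T[:3,:3]; p=s["position"]+s["tcp_rot"]@T[:3,3]
    else: R,p=c["orientation"],c["xyz"]
    f=192/np.tan(np.radians(c["fovy"]/2)); return c,f,R,p
def cast(name,uv,z,s=None):
    c,f,R,p=cam(name,s); d=(np.atleast_2d(np.float64(uv))-[c["cx"],c["cy"]])/f
    x=d.copy()
    for _ in range(20): x=d/(1+c["k1"]*(x**2).sum(1,keepdims=True))
    w=np.c_[x,np.ones(len(x))]@R.T
    return p+w*((z-p[2])/w[:,2:])
def proj(name,P,s=None):
    c,f,R,p=cam(name,s); q=(np.atleast_2d(P)-p)@R; x=q[:,:2]/q[:,2:]
    return x*(1+c["k1"]*(x**2).sum(1,keepdims=True))*f+[c["cx"],c["cy"]]
E
python3 - <<'E'
from h import *
im=cv2.imread("pics/top0.png"); g=cv2.cvtColor(im,cv2.COLOR_BGR2GRAY)
print("bench",g[280,260],"deck",g[240,285],"dial",g[225,260],"press",g[215,342])
cv2.imwrite("pics/top0c.png",cv2.resize(cv2.convertScaleAbs(im[90:270,180:385],alpha=1.6),None,fx=3.9,fy=3.3,interpolation=cv2.INTER_CUBIC)[:600])
# black hub+wing
roi=np.zeros_like(g); roi[175:250,195:280]=255
m=((g<50)&(roi>0)).astype(np.uint8)
k,l,st,ce=cv2.connectedComponentsWithStats(m)
for i in range(1,k):
    if st[i,4]>20: print(st[i],ce[i])
# coarse positions
for n,uv,z in(("hub",(238,212),.102),("wingtip",(203,220),.096),("plate",(316,184),.116),("anvil",(318,238),.08),("jar",(208,134),.105)):
    print(n,cast("top",uv,z)[0].round(3))
print("corners",cast("top",[(194,176),(342,158),(354,246),(203,263)],.06).round(3).tolist())
E
```

```text
bench 118 deck 88 dial 123 press 113
[202 202  47  23 519] [230.93641618 213.97880539]
hub [0.549 0.045 0.102]
wingtip [0.531 0.119 0.096]
plate [ 0.609 -0.116  0.116]
anvil [ 0.499 -0.125  0.08 ]
jar [0.716 0.115 0.105]
corners [[0.632, 0.148, 0.06], [0.68, -0.182, 0.06], [0.484, -0.206, 0.06], [0.441, 0.12, 0.06]]
```

View pics/top0c.png

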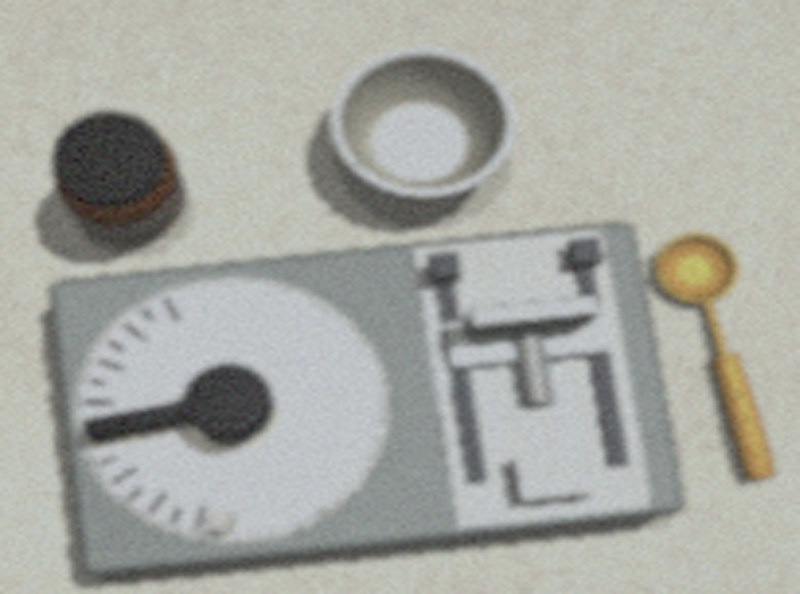

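The tester centre is at about (0.559, -0.030) with a yaw of about 7.8°. The jaw is about 25 mm from its open stop and the knob about 1.1 rad from zero. Next I'll align the tool with the tester (tool -x = tester +x, tool y = tester +y), shut the fingers and go over the press.

Emit:
drive_tool --motion '[[[0,0,0],[0,0,-0.143]],[[0,0,0],[0,0,-0.143]],[[0,0,0],[0,0,-0.143]],[[0,0,0],[0,0,-0.143]],[[0,0,0],[0,0,0]]]' --gripper 0

```text
time_s: 0.6
position: [0.2641, 0.566, 0.222]
tcp_rot: [[-0.991, -0.135, -0.001], [-0.135, 0.991, -0.001], [0.001, -0.001, -1.0]]
force: [0.1, -0.0, -0.3]
opening: 0.631
grasp_force: 0.0
```

Emit:
drive_tool --motion '[[[-13,-45,0],[0,0,0]],[[-13,-45,0],[0,0,0]],[[-13,-45,0],[0,0,0]],[[-13,-45,0],[0,0,0]],[[-13,-45,0],[0,0,0]]]'

```text
time_s: 1.1
position: [0.3594, 0.3505, 0.2225]
tcp_rot: [[-0.991, -0.132, 0.0], [-0.132, 0.991, -0.0], [-0.0, -0.0, -1.0]]
force: [0.9, 0.5, -0.3]
opening: 0.173
grasp_force: 0.0
```

Emit:
drive_tool --motion '[[[-13,-45,0],[0,0,0]],[[-13,-45,0],[0,0,0]],[[-13,-45,0],[0,0,0]],[[-13,-45,0],[0,0,0]],[[-13,-45,0],[0,0,0]]]'

```text
time_s: 1.6
position: [0.4543, 0.1361, 0.2226]
tcp_rot: [[-0.991, -0.131, 0.0], [-0.131, 0.991, 0.0], [-0.0, 0.0, -1.0]]
force: [0.4, 0.0, -0.2]
opening: 0.005
grasp_force: 0.0
```

Emit:
drive_tool --motion '[[[-13,-45,0],[0,0,0]],[[-13,-45,0],[0,0,0]],[[-13,-45,0],[0,0,0]],[[0,0,0],[0,0,0]],[[0,0,0],[0,0,0]]]'

```text
time_s: 2.1
position: [0.5106, 0.0086, 0.2222]
tcp_rot: [[-0.992, -0.13, -0.001], [-0.13, 0.992, 0.001], [0.001, 0.001, -1.0]]
force: [-0.5, 0.1, -0.3]
opening: 0.005
grasp_force: 0.0
```

Run:
```python
from h import *
s=read_state(); im=capture("wrist")[:,:,::-1]; cv2.imwrite("pics/w1.png",im)
print(s["time_s"],s["position"],s["tcp_rot"].round(3).tolist(),s["force"],s["opening"])
```

```text
2.1 [0.51056971 0.00857212 0.22218957] [[-0.992, -0.13, -0.001], [-0.13, 0.992, 0.001], [0.001, 0.001, -1.0]] [-0.51045878  0.08623292 -0.25966266] 0.005028974924834232
```

View pics/w1.png

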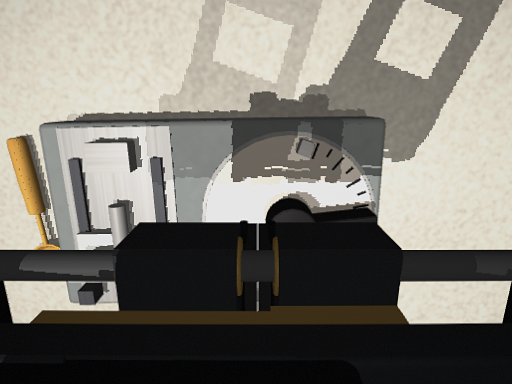

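The wrist view has the robot side at the top. The tester's near corners are at about (42,124) and (383,120), the anvil at about (110,153), the zero stop at (305,147) and the wing at about (340,215). The fingers are in the foreground.

Run:
```python
from h import *
s=read_state()
c=cast("wrist",[(42,124),(383,120)],.06,s); print(c.round(4)); d=c[1]-c[0]; print("yaw",np.degrees(np.arctan2(-d[0],d[1])),np.linalg.norm(d))
th=np.arctan2(-d[0],d[1]); ex=np.array([np.cos(th),np.sin(th)]); ey=np.array([-ex[1],ex[0]])
cen=c[:,:2].mean(0)+.1*ex; print("centre",cen)
for n,uv,z in(("anvil",(110,146),.08),("stop",(308,140),.078)):
    p=cast("wrist",uv,z,s)[0]; print(n,p.round(3),(p[:2]-cen)@ex,(p[:2]-cen)@ey)
R=s["tcp_rot"]
for q in([0,0,0],[0,-.015,0],[0,.015,0],[0.0095,0,0],[0,-.04,-.07],[.0375,-.095,-.07],[0,-.0585,-.07]):
    print(q,proj("wrist",s["position"]+R@np.array(q),s).round(0))
```

```text
[[ 0.4878 -0.2029  0.06  ]
 [ 0.4414  0.1212  0.06  ]]
yaw 8.135844323139533 0.32746998527696985
centre [ 0.56359927 -0.02670866]
anvil [ 0.497 -0.129  0.08 ] -0.08040359555669445 -0.09149237177340819
stop [0.468 0.05  0.078] -0.0835938266653484 0.08972307480190761
[0, 0, 0] [[259. 239.]]
[0, -0.015, 0] [[230. 239.]]
[0, 0.015, 0] [[287. 239.]]
[0.0095, 0, 0] [[259. 222.]]
[0, -0.04, -0.07] [[135. 325.]]
[0.0375, -0.095, -0.07] [[-62. 215.]]
[0, -0.0585, -0.07] [[ 78. 325.]]
```

Emit:
drive_tool --motion '[[[-9,-35,0],[0,0,-0.01]],[[-9,-35,0],[0,0,0]],[[-9,-35,0],[0,0,0]],[[-9,-35,0],[0,0,0]],[[0,0,0],[0,0,0]]]'

```text
time_s: 2.65
position: [0.5681, -0.1262, 0.2226]
tcp_rot: [[-0.99, -0.142, 0.003], [-0.142, 0.99, -0.002], [-0.002, -0.002, -1.0]]
force: [0.2, 0.8, -0.8]
opening: 0.006
grasp_force: 0.0
```

Emit:
drive_tool --motion '[[[0,0,30],[0,0,0]],[[0,0,30],[0,0,0]],[[0,0,20],[0,0,0]],[[0,0,0],[0,0,0]],[[0,0,0],[0,0,0]]]'

```text
time_s: 3.15
position: [0.5658, -0.1222, 0.1427]
tcp_rot: [[-0.989, -0.146, -0.001], [-0.146, 0.989, 0.001], [0.001, 0.001, -1.0]]
force: [0.0, 0.6, 1.2]
opening: 0.004
grasp_force: 0.0
```

Run:
```python
from h import *
s=read_state(); print(s["time_s"],s["position"],s["force"])
a=capture("scene")[:,:,::-1]; t=capture("top")[:,:,::-1]
f=lambda x:cv2.resize(cv2.convertScaleAbs(x,alpha=1.4),(400,400),interpolation=cv2.INTER_CUBIC)
cv2.imwrite("pics/a2.png",np.hstack([f(a[110:260,160:310]),f(t[120:270,250:400])]))
```

```text
3.15 [ 0.56580822 -0.12216633  0.14270524] [0.02115126 0.58858172 1.19910056]
```

View pics/a2.png

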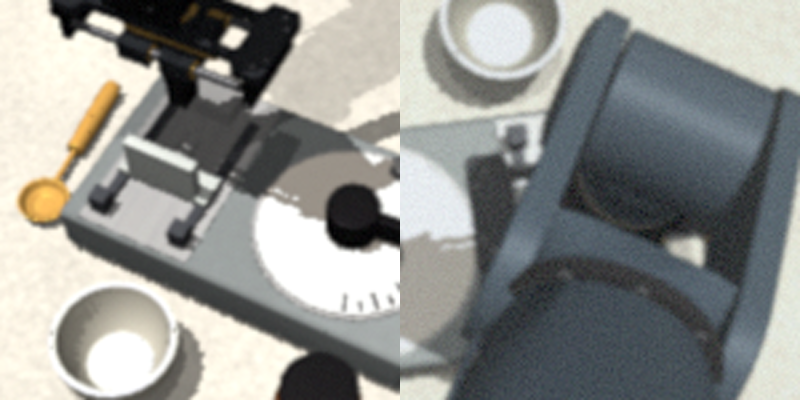

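The scene crop (left half) shows the shut fingers at about (185,85), centred on the anvil side of the plate at about (160,165). I'll go down to z ≈ 0.094 and push towards +x.

Emit:
drive_tool --motion '[[[0,0,20],[0,0,0]],[[0,0,18],[0,0,0]],[[0,0,10],[0,0,0]],[[0,0,0],[0,0,0]],[[0,0,0],[0,0,0]]]'

```text
time_s: 3.75
position: [0.5668, -0.1242, 0.0953]
tcp_rot: [[-0.989, -0.145, 0.001], [-0.145, 0.989, -0.001], [-0.001, -0.001, -1.0]]
force: [-0.2, 0.0, -0.4]
opening: 0.005
grasp_force: 0.0
```

Emit:
drive_tool --motion '[[[-5,0,0],[0,0,0]],[[-5,0,0],[0,0,0]],[[-5,0,0],[0,0,0]],[[-5,0,0],[0,0,0]],[[-5,0,0],[0,0,0]]]'

```text
time_s: 4.25
position: [0.5916, -0.1203, 0.0947]
tcp_rot: [[-0.989, -0.145, 0.0], [-0.145, 0.989, -0.0], [-0.0, -0.0, -1.0]]
force: [-0.1, -0.8, 0.1]
opening: 0.007
grasp_force: 0.0
```

Emit:
drive_tool --motion '[[[-5,0,0],[0,0,0]],[[-5,0,0],[0,0,0]],[[-5,0,0],[0,0,0]],[[-5,0,0],[0,0,0]],[[0,0,0],[0,0,0]]]'

```text
time_s: 4.75
position: [0.6118, -0.1173, 0.0944]
tcp_rot: [[-0.989, -0.145, 0.001], [-0.145, 0.989, 0.0], [-0.001, -0.0, -1.0]]
force: [-0.2, 0.3, 0.1]
opening: 0.008
grasp_force: 0.0
```

Emit:
drive_tool --motion '[[[-3,0,0],[0,0,0]],[[-3,0,0],[0,0,0]],[[-2,0,0],[0,0,0]]]'

```text
time_s: 5.05
position: [0.6186, -0.1163, 0.0944]
tcp_rot: [[-0.989, -0.145, -0.001], [-0.145, 0.989, 0.0], [0.001, 0.0, -1.0]]
force: [-2.0, -0.6, -0.8]
opening: 0.003
grasp_force: 1.0
```

Run:
```python
from h import *
s=read_state(); print(s["time_s"],s["position"],s["force"])
a=capture("scene")[:,:,::-1]
cv2.imwrite("pics/a3.png",cv2.resize(cv2.convertScaleAbs(a[120:230,165:310],alpha=1.4),(790,600),interpolation=cv2.INTER_CUBIC))
```

```text
5.05 [ 0.61859518 -0.11631323  0.0944312 ] [-1.99997874 -0.60163113 -0.75896434]
```

View pics/a3.png

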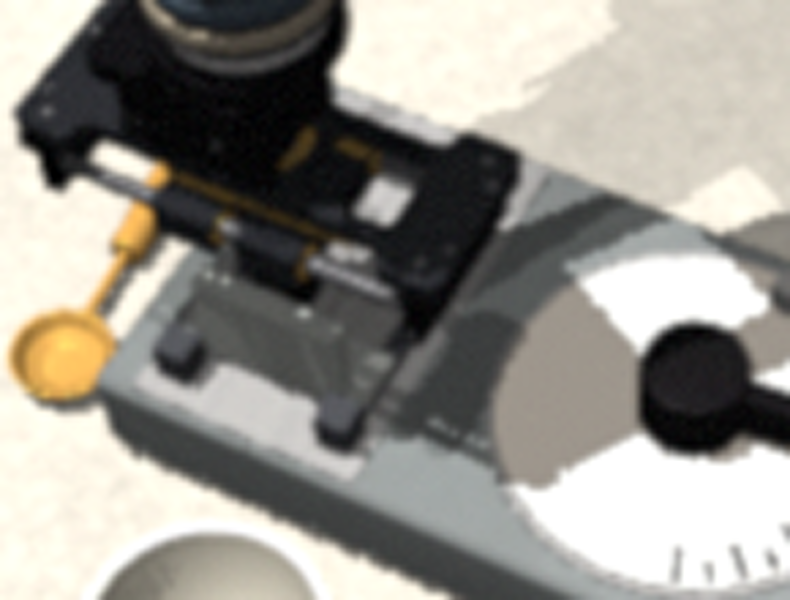

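The plate, at about (270,330), is being pushed towards the stop blocks at (180,350) and (340,415). The force is 2 N, so it's sliding. I'll go on until the force rises.

Emit:
drive_tool --motion '[[[-2,0,0],[0,0,0]],[[-2,0,0],[0,0,0]],[[-2,0,0],[0,0,0]]]'

```text
time_s: 5.4
position: [0.6208, -0.1159, 0.0945]
tcp_rot: [[-0.989, -0.146, -0.009], [-0.146, 0.989, -0.0], [0.009, 0.001, -1.0]]
force: [-12.9, -3.4, 8.3]
opening: 0.007
grasp_force: 6.4
```

Emit:
drive_tool --motion '[[[-2,0,0],[0,0,0]],[[-1,0,0],[0,0,0]]]'

```text
time_s: 5.6
position: [0.6208, -0.1159, 0.0945]
tcp_rot: [[-0.989, -0.147, -0.015], [-0.147, 0.989, -0.001], [0.015, 0.002, -1.0]]
force: [-17.3, -7.0, 11.0]
opening: 0.002
grasp_force: 8.8
```

The jaw is at its open stop: the tool sits at tester x = 48 mm against 47.5 expected, with the force rising. I'll back off, lift, and check.

Emit:
drive_tool --motion '[[[0,0,0],[0,0,0]],[[8,0,0],[0,0,0]],[[10,0,0],[0,0,0]],[[15,0,0],[0,0,0]],[[0,0,-30],[0,0,0]]]'

```text
time_s: 6.1
position: [0.5904, -0.1184, 0.121]
tcp_rot: [[-0.99, -0.144, -0.009], [-0.144, 0.99, 0.004], [0.009, 0.006, -1.0]]
force: [0.6, 0.5, 0.3]
opening: 0.007
grasp_force: 0.0
```

Emit:
drive_tool --motion '[[[0,0,-40],[0,0,0]],[[0,0,-20],[0,0,0]],[[30,0,0],[0,0,0]],[[40,0,0],[0,0,0]],[[0,0,0],[0,0,0]]]'

```text
time_s: 6.6
position: [0.5203, -0.1285, 0.1841]
tcp_rot: [[-0.99, -0.143, -0.006], [-0.143, 0.99, 0.003], [0.005, 0.003, -1.0]]
force: [-0.5, -0.3, 0.1]
opening: 0.007
grasp_force: 0.0
```

Run:
```python
from h import *
s=read_state(); print(s["time_s"],s["position"],s["force"])
C=np.array([.560,-.029]); th=np.radians(8); ex=np.array([np.cos(th),np.sin(th)]); ey=np.array([-ex[1],ex[0]])
print("tester xy",(s["position"][:2]-C)@ex,(s["position"][:2]-C)@ey)
a=capture("scene")[:,:,::-1]; cv2.imwrite("pics/a4full.png",a)
cv2.imwrite("pics/a4.png",cv2.resize(cv2.convertScaleAbs(a[120:260,165:350],alpha=1.4),(790,598),interpolation=cv2.INTER_CUBIC))
```

```text
6.6 [ 0.52026191 -0.12849086  0.1840641 ] [-0.46789068 -0.34553273  0.09260347]
tester xy -0.053197812547684915 -0.09299214929145683
```

View pics/a4.png

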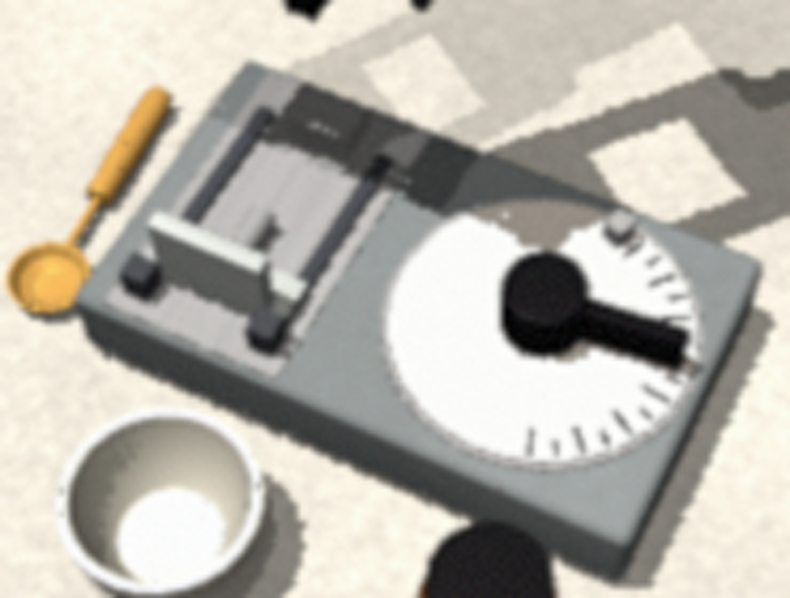

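The jaw plate is against both stop blocks at (140,272) and (265,328), and nothing else has moved. The knob hub top is at about (545,285), the wing tip at about (685,340) and the zero stop at (620,222).

Run:
```python
from h import *
C=np.array([.560,-.029]); th=np.radians(8); ex=np.array([np.cos(th),np.sin(th)]); ey=np.array([-ex[1],ex[0]])
k=lambda u,v:(165+u*185/790,120+v*140/598)
t=lambda p:np.round([(p[:2]-C)@ex*1e3,(p[:2]-C)@ey*1e3],1)
for n,uv,z in(("hub",k(545,285),.102),("tip",k(687,336),.096),("stop",k(622,218),.078)):
    print("scene",n,t(cast("scene",uv,z)[0]))
im=cv2.imread("pics/top0.png"); g=cv2.cvtColor(im,cv2.COLOR_BGR2GRAY)
m=np.zeros_like(g); m[175:250,195:280]=(g<50)[175:250,195:280]*255
dt=cv2.distanceTransform(m,cv2.DIST_L2,5); _,_,_,mx=cv2.minMaxLoc(dt)
ys,xs=np.nonzero(m); print("hub top",mx,t(cast("top",mx,.1)[0]))
sel=xs<222; c=(xs[sel].mean(),ys[sel].mean()); print("wing mid",c,t(cast("top",c,.096)[0]), "tip",t(cast("top",(xs.min(),ys[xs==xs.min()].mean()),.096)[0]))
```

```text
scene hub [ 2.5 76.5]
scene tip [ -5.7 155. ]
scene stop [-73.4  90.6]
hub top (237, 210) [ 3.7 77.1]
wing mid (np.float64(211.8034188034188), np.float64(218.47863247863248)) [ -7.4 131.9] tip [ -8.2 152.8]
```

Axis at tester (1.5, 76) and wing at about 97° (zero is at 160°), so it has to turn about 63° anticlockwise. I'll go to tester (21,143), on the wing's clockwise side, and come down to z = 0.084.

Emit:
drive_tool --motion '[[[-15,47,0],[0,0,0]],[[-15,47,0],[0,0,0]],[[-15,47,0],[0,0,0]],[[-15,47,0],[0,0,0]],[[-15,47,0],[0,0,0]]]'

```text
time_s: 7.15
position: [0.568, 0.116, 0.1849]
tcp_rot: [[-0.989, -0.145, 0.004], [-0.145, 0.989, 0.001], [-0.004, 0.0, -1.0]]
force: [0.7, -0.0, -0.4]
opening: 0.007
grasp_force: 0.0
```

Emit:
drive_tool --motion '[[[0,0,0],[0,0,0]],[[0,0,25],[0,0,0]],[[0,0,20],[0,0,0]],[[0,0,0],[0,0,0]],[[0,0,0],[0,0,0]]]'

```text
time_s: 7.65
position: [0.5667, 0.1131, 0.1396]
tcp_rot: [[-0.99, -0.144, 0.001], [-0.144, 0.99, 0.0], [-0.001, 0.0, -1.0]]
force: [0.3, 0.7, 1.1]
opening: 0.009
grasp_force: 0.0
```

Run:
```python
from h import *
s=read_state(); print(s["time_s"],s["position"],s["force"],s["joint_positions"].round(0))
C=np.array([.560,-.029]); th=np.radians(8); ex=np.array([np.cos(th),np.sin(th)]); ey=np.array([-ex[1],ex[0]])
print("tester xy",(s["position"][:2]-C)@ex,(s["position"][:2]-C)@ey)
a=capture("scene")[:,:,::-1]
cv2.imwrite("pics/a5.png",cv2.resize(cv2.convertScaleAbs(a[120:260,205:390],alpha=1.4),(790,598),interpolation=cv2.INTER_CUBIC))
```

```text
7.65 [0.56674714 0.11312041 0.13956421] [0.32079696 0.65106494 1.05972175] [  0.  33.  93.   0.  54. -98.]
tester xy 0.02646081717915428 0.13979828444229653
```

View pics/a5.png

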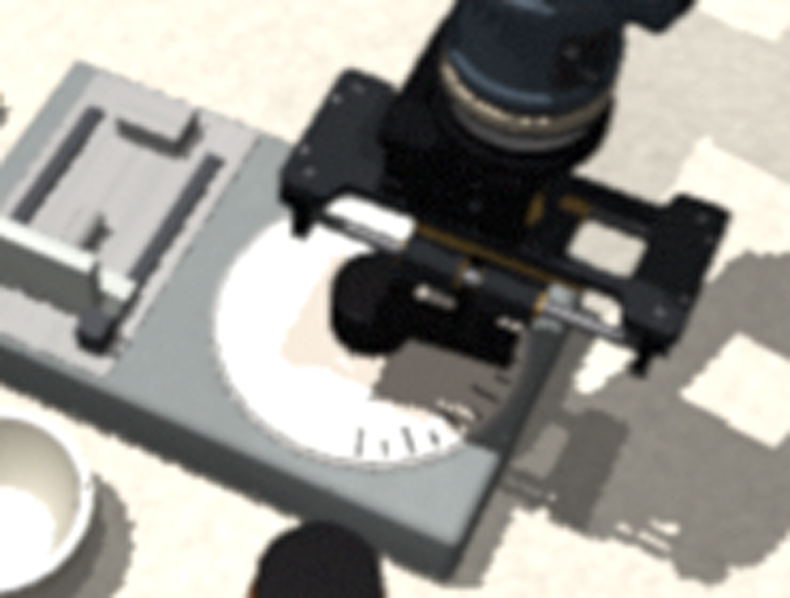

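The hub is at about (370,300). The fingers hang over the wing's outer part at about (500,300), and the clearance computed from the calibration is about 17 mm. I'll come down slowly and watch the force.

Emit:
drive_tool --motion '[[[0,0,15],[0,0,0]],[[0,0,15],[0,0,0]],[[0,0,10],[0,0,0]],[[0,0,0],[0,0,0]]]'

```text
time_s: 8.1
position: [0.5657, 0.1132, 0.0992]
tcp_rot: [[-0.99, -0.144, -0.001], [-0.144, 0.99, 0.0], [0.001, 0.0, -1.0]]
force: [-0.0, 0.3, 0.8]
opening: 0.005
grasp_force: 0.0
```

Emit:
drive_tool --motion '[[[0,0,8],[0,0,0]],[[0,0,7],[0,0,0]],[[0,0,0],[0,0,0]]]'

```text
time_s: 8.4
position: [0.5654, 0.1134, 0.0839]
tcp_rot: [[-0.989, -0.145, -0.001], [-0.145, 0.989, -0.0], [0.001, 0.0, -1.0]]
force: [-0.8, 1.0, -0.0]
opening: 0.005
grasp_force: 0.0
```

Emit:
drive_tool --motion '[[[5,1,0],[0,0,0]],[[5,1,0],[0,0,0]],[[5,0,0],[0,0,0]],[[4,0,0],[0,0,0]],[[4,0,0],[0,0,0]]]'

```text
time_s: 8.9
position: [0.5431, 0.1119, 0.0849]
tcp_rot: [[-0.989, -0.145, 0.002], [-0.145, 0.989, -0.0], [-0.002, -0.0, -1.0]]
force: [2.8, -0.2, 0.3]
opening: 0.002
grasp_force: 0.7
```

Emit:
drive_tool --motion '[[[5,1,0],[0,0,0]],[[4,0,0],[0,0,0]],[[4,0,0],[0,0,0]],[[4,-1,0],[0,0,0]],[[4,-1,0],[0,0,0]]]'

```text
time_s: 9.4
position: [0.5219, 0.108, 0.0846]
tcp_rot: [[-0.989, -0.145, 0.0], [-0.145, 0.989, 0.0], [-0.0, 0.0, -1.0]]
force: [1.8, -0.1, -0.6]
opening: 0.004
grasp_force: 0.6
```

Emit:
drive_tool --motion '[[[4,-1,0],[0,0,0]],[[4,-1,0],[0,0,0]],[[4,-2,0],[0,0,0]],[[4,-2,0],[0,0,0]],[[4,-2,0],[0,0,0]]]'

```text
time_s: 9.9
position: [0.5032, 0.0971, 0.0845]
tcp_rot: [[-0.989, -0.145, -0.0], [-0.145, 0.989, 0.0], [0.0, 0.0, -1.0]]
force: [1.6, 0.6, -0.1]
opening: 0.006
grasp_force: 0.6
```

The tool is on the arc at tester (-39,133), which puts the wing at about 146°.

Emit:
drive_tool --motion '[[[3,-3,0],[0,0,0]],[[3,-3,0],[0,0,0]],[[3,-3,0],[0,0,0]],[[3,-3,0],[0,0,0]]]'

```text
time_s: 10.3
position: [0.4932, 0.0834, 0.0845]
tcp_rot: [[-0.989, -0.145, -0.0], [-0.145, 0.989, 0.0], [0.0, 0.0, -1.0]]
force: [1.1, 1.0, 0.4]
opening: 0.007
grasp_force: 0.5
```

Emit:
drive_tool --motion '[[[1,-2,0],[0,0,0]],[[1,-2,0],[0,0,0]]]'

```text
time_s: 10.5
position: [0.4914, 0.0793, 0.0845]
tcp_rot: [[-0.99, -0.144, -0.001], [-0.144, 0.99, 0.0], [0.001, 0.0, -1.0]]
force: [0.5, 0.9, 0.0]
opening: 0.003
grasp_force: 0.5
```

Emit:
drive_tool --motion '[[[1,-2,0],[0,0,0]],[[1,-2,0],[0,0,0]]]'

```text
time_s: 10.7
position: [0.4905, 0.076, 0.0845]
tcp_rot: [[-0.99, -0.143, 0.0], [-0.143, 0.99, 0.002], [-0.0, 0.002, -1.0]]
force: [0.8, 10.5, 1.0]
opening: 0.004
grasp_force: 5.3
```

Emit:
drive_tool --motion '[[[1,-2,0],[0,0,0]],[[0,-2,0],[0,0,0]]]'

```text
time_s: 10.9
position: [0.4904, 0.0752, 0.0846]
tcp_rot: [[-0.99, -0.138, 0.001], [-0.138, 0.99, 0.008], [-0.002, 0.008, -1.0]]
force: [2.8, 23.1, -0.7]
opening: 0.007
grasp_force: 12.1
```

The force has risen to 23 N with no further motion, so the wing is on its zero stop. I'll back straight off along the wing's normal, lift and check.

Emit:
drive_tool --motion '[[[0,0,0],[0,0,0]],[[-2,5,0],[0,0,0]],[[-3,8,0],[0,0,0]],[[-4,10,0],[0,0,0]],[[0,0,0],[0,0,0]]]'

```text
time_s: 11.4
position: [0.4962, 0.0959, 0.0845]
tcp_rot: [[-0.989, -0.146, 0.001], [-0.146, 0.989, -0.0], [-0.001, -0.0, -1.0]]
force: [-0.1, 0.1, -0.4]
opening: 0.006
grasp_force: 0.0
```

Emit:
drive_tool --motion '[[[0,0,-20],[0,0,0]],[[0,0,-40],[0,0,0]],[[0,0,-40],[0,0,0]],[[0,45,0],[0,0,0]],[[0,45,0],[0,0,0]]]'

```text
time_s: 11.9
position: [0.4842, 0.1839, 0.1863]
tcp_rot: [[-0.99, -0.141, 0.004], [-0.141, 0.99, 0.0], [-0.004, -0.0, -1.0]]
force: [0.2, 0.1, -0.4]
opening: 0.004
grasp_force: 0.0
```

Emit:
drive_tool --motion '[[[0,45,0],[0,0,0]],[[0,45,0],[0,0,0]],[[0,45,0],[0,0,0]],[[0,0,0],[0,0,0]],[[0,0,0],[0,0,0]]]'

```text
time_s: 12.4
position: [0.4626, 0.3182, 0.1842]
tcp_rot: [[-0.989, -0.147, -0.0], [-0.147, 0.989, -0.001], [0.001, -0.001, -1.0]]
force: [-0.1, -0.9, 0.4]
opening: 0.008
grasp_force: 0.0
```

Run:
```python
from h import *
s=read_state(); print(s["time_s"],s["position"],s["force"])
a=capture("scene")[:,:,::-1]
cv2.imwrite("pics/a6.png",cv2.resize(cv2.convertScaleAbs(a[120:260,165:350],alpha=1.4),(790,598),interpolation=cv2.INTER_CUBIC))
```

```text
12.4 [0.46258877 0.31818272 0.18423421] [-0.09032125 -0.91607788  0.41200504]
```

View pics/a6.png

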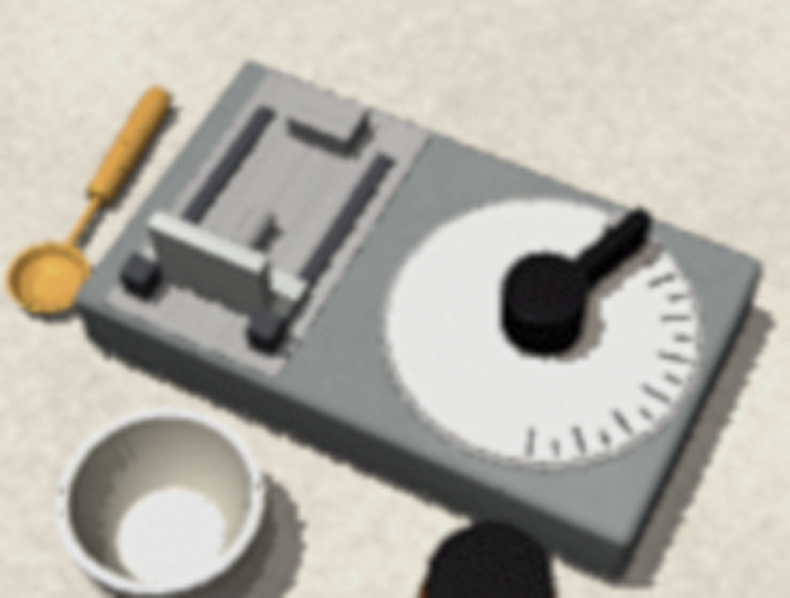

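The wing now points to about (640,220) and covers the zero stop, and the jaw plate is still against the stop blocks. The spoon, mortar and jar haven't moved. I'll check the wing angle in numbers and then hand in.

Run:
```python
from h import *
k=lambda u,v:(165+u*185/790,120+v*140/598)
h=cast("scene",k(545,285),.102)[0]; t=cast("scene",k(640,217),.096)[0]; d=t-h
a=np.degrees(np.arctan2(d[1],d[0]))-8; print("wing angle",a,np.linalg.norm(d[:2]))
if abs(a-160)<7: print(hand_in())
```

```text
wing angle 158.8814068300367 0.07309032605375342
the job is handed in; nothing more can be done
None
```

The job is handed in: the jaw was pushed fully back to its open stop first, then the knob was turned anticlockwise to its zero stop (wing measured at 158.9°, zero is 160°). The gripper is clear, and the jar, mortar and spoon look unmoved in the last picture.

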